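# Hold the recessed reset down with a screwdriver

## Robot

A 6-joint arm with a two-finger parallel gripper is mounted at the origin on a cart in front of the work surface, level with it; the furniture and walls round the work are solid. World frame = base frame: x ahead of the robot, y to its left, z up, the work surface at z = 0. Lengths are in mm, angles in rad, forces in N, time in s.
With the tool pointing down it reaches from about 275 to 1000 mm from the base axis. Payload 8.4 kg.
Tool frame: the origin (TCP) lies at the very end of the fingers, on their centre line; the grasp point (between the pads) lies 19 mm behind it (env.grasp_offset is the distance from the TCP to the grasp point, in mm); z points along the fingers, x is the direction in which the jaws open and shut, and the axes are right-handed (so a half turn about z gives the same grasp; the last joint's range is limited). The gripper opens to 85 mm and grips with 20 to 120 N. Pads are 22 mm wide; open, the fingers measure 114 mm over their backs; the gripper's body (76 mm by 85 mm) begins 54 mm behind the grasp point. The pads swing forward as they close: fully open they stand 13 mm farther back than shut.
Start: joints at [-1.221, 0.353, 1.633, -0, 1.155, -0.002], TCP at [215.366, -586.724, 195.881] pointing down, gripper open.
Joint ranges: [-2.63, 2.63], [-0.92, 2.1], [0.06, 2.66], [-1.3, 4.44], [0, 2.69], [-3.02, 3.02]. Speed limits (rad/s): [2.22, 2.22, 2.79, 3.14, 3.14, 3.14].

## Interface

Orientations are given as a rotation vector (axis times angle).
In Python, from rig import env gives the robot as it stands.
- The arm moves only by the shell command python3 -m creep 'ROWS' [OPENING] [FORCE]. ROWS is JSON, a list of rows, each an object of numbers: "x", "y", "z": the shift along the tool's x, y, z in units of 30 mm (1.0 is 30 mm); "rx", "ry", "rz": the turn, a rotation vector about the tool's x, y, z in degrees. In form: [{"x": .., "y": .., "z": .., "rx": .., "ry": .., "rz": ..}, ...]. A call has 1 to 8 rows; each row shifts and turns the pose as measured when the row begins, along the tool's axes as they then stand; what a row does not reach is not made up. A row lasts 1/10 s, in which the tool goes at most 50 mm and 8.59 degrees, less where a joint would pass 70% of its speed; a pose out of reach is approached as far as the arm can. A call is refused whole if a number of a shift passes 1 or a number of a turn 8.59, either way. A call with a gripper value outside its range is refused whole. OPENING is the opening, from 0 (shut) to 1 (fully open), set as the call begins (- or left out, the last holds). The fingers move at their own pace and stop on an object; FORCE is the grip in N (left out, the last holds). Time passes only in rows, so rows that do not move let the fingers close. It gives the time, the measured TCP pose, the force and the opening at its end, in the units of the state.
- env.get_state(): the state, without advancing time (a new reading comes with each control period).
- env.grab_frame(name): name is "side" or "top" or "wrist"; returns a dict with "frame" (400x640x3 uint8, blue, green, red), "vfov" (degrees; the focal length in pixels is half the picture's height over the tangent of half this angle, whatever the lens; pixels are square), "cx", "cy" (the principal point, pixels), "R" (3x3) and "t" (3): a world point X has camera coordinates R X + t. Camera axes: x right, y down, z forward; pixel columns grow to the right and rows downward; lengths in mm; the calibration is good to about 2 mm. A picture is of the moment at which its call begins. There is no depth.
- env.job_done(): hands the job in, once; it reports no verdict.
The state is a dict: "time": time; "joint_pos": joint angles; "joint_velocities": joint speeds; "effort": joint torques, N m; "position": TCP position; "tcp_rot": TCP orientation; "ft_force": force on the tool from outside, world axes, zero at the start; "moment": the same for the moment, N m; "finger_gap": finger opening in mm.
Only numpy, scipy, OpenCV 4.12 (cv2) and the standard library are available. Lean on these libraries where they do the work, as an engineer would, in place of code of your own. Each camera call takes 0.05 s, during which the arm holds its last target. There are 200 camera calls.

## Task

Take the small screwdriver out of the tool rack, reach its blade through the small ringed aperture in the sloping face of the bench instrument, and press the recessed reset button fully down. Push gently and keep the screwdriver in line with the aperture; finish while still gripping it and holding the button down. Leave the marker pen standing in the rack, and leave the bottle and the timer where they are.

Things in the scene. Friction and masses are not known exactly. Their poses are not given: they have to be found in the camera images.
- driver: Small screwdriver, 162 mm long, about 50 g, standing handle up in one of the rack's holes, the handle's lower end on the upper deck. Origin: end of the blade, on the axis; z runs from blade to handle. From the blade up: straight steel shaft 5 mm thick, 75 mm long; neck 13 mm across, 12 mm long; red, nearly round handle about 18 mm across, 75 mm long.
- driver_grip (a point): Middle of the handle's grip on the tool's axis, 131 mm from the blade tip and 44 mm above the upper deck while the tool stands in the rack; same axes as the screwdriver.
- tool_rack: Fixed aluminium tool rack, base 70 x 150 mm, upper deck 50 x 150 mm, deck top 100 mm above the counter. Origin: centre of the underside; y along its 150 mm length, z up. Two 15.5 mm square holes at y = +45 and -45 mm hold the screwdriver and the marker pen, either way round.
- marker: Capped marker pen, 133 mm long, 13 mm thick, standing upright in the other hole of the rack, reaching about 141 mm above the counter. Origin: centre of its lower end; z along the pen. Must stay standing in its hole.
- instrument: Fixed white bench instrument with blank display and three flat keys; case 130 mm deep, 170 mm wide, 38 mm thick, its flat face tilted 20 degrees so that it looks up and towards the instrument's -x side. Origin: under its centre, on the counter; x points to the high back edge, z up. The face's top edge is about 85 mm above the counter.
- aperture: Steel ring, 21 mm outside, 12 mm inside, 2 mm high, round the reset aperture, front right on the instrument's face (seen from the robot). Origin: ring's centre, in the plane of the face; z: the aperture's axis, square out of the face (0.349 rad off vertical). The hole below is 10 mm in diameter, 20 mm deep.
- reset_button (a joint): Travel of the recessed reset button, in m: 0 = released, 0.006 = fully down against its stop. It is sprung: about 1.6 N start it and about 4 N hold it fully down; beyond that it is on a hard stop.
- button_top (a point): Centre of the button's flat 9 mm top, which lies 10 mm below the plane of the face when released and sinks along the aperture's axis when pressed.
- bottle: Small bottle with screw cap, 35 mm in diameter, 72 mm tall, standing on the counter behind the work. Origin: centre of the underside. A bystander.
- bench_timer: Bench timer, 32 x 66 x 55 mm, standing on the counter behind the instrument. Origin: centre of the underside. A bystander.
There are look-alikes about, which are no part of the job. What is shaped like the tool_rack but red is not meant.

How it is judged:
By the outcome, as a careful person would: the job done as asked, in the order asked, and still so for the second after the job is handed in, while the arm keeps its last pose, push and grip.
It also fails if it takes over 38 s, if anything falls off the work surface, if the arm or the gripper's body presses on something with over 40 N, if the wrist force passes 120 N, or if a joint passes its speed limit or range.

## Working session

There is one attempt and no reset: what is moved stays moved. The work goes in short steps, Python scripts to look and compute and a shell command to move; the robot and the scene stay as the last step left them, time stands still between calls to the robot, and variables do not carry over. Pictures are saved under pics/ and viewed, about 8 in all and at most 12, crops included, and the job is handed in when it is done.

```bash
ls; mkdir -p pics
cat > h.py <<'E'
import numpy as np, cv2
from rig import env
from scipy.spatial.transform import Rotation as Ro
def grab(n,save=None):
    f=env.grab_frame(n); f['R']=np.array(f['R']);f['t']=np.array(f['t'])
    f['f']=200/np.tan(np.radians(f['vfov'])/2)
    if save: cv2.imwrite('pics/'+save,f['frame'])
    return f
def ray(f,u,v):
    d=f['R'].T@np.array([(u-f['cx'])/f['f'],(v-f['cy'])/f['f'],1.]); return -f['R'].T@f['t'], d/np.linalg.norm(d)
def onz(f,u,v,z):
    c,d=ray(f,u,v); return c+d*(z-c[2])/d[2]
def tri(f1,p1,f2,p2):
    c1,d1=ray(f1,*p1);c2,d2=ray(f2,*p2)
    s=np.linalg.lstsq(np.c_[d1,-d2],c2-c1,rcond=None)[0]
    a=c1+s[0]*d1;b=c2+s[1]*d2; return (a+b)/2,np.linalg.norm(a-b)
def proj(f,X):
    c=f['R']@np.asarray(X,float)+f['t']; return c[:2]/c[2]*f['f']+[f['cx'],f['cy']]
def T():
    s=env.get_state(); return np.array(s['position']),Ro.from_rotvec(s['tcp_rot']),s
E
python3 - <<'E'
from h import *
import pickle
for n in ['top','side']:
    f=grab(n,n+'1.png'); pickle.dump(f,open(n+'1.pkl','wb'))
    print(n,f['f'],f['cx'],f['cy'],(-f['R'].T@f['t']).round(),f['R'].round(2).tolist())
p,R,s=T();print(p,R.as_matrix().round(2),s['time'],s['finger_gap'])
E
```

```text
pics
top 498.87928717543764 322.22957424638605 205.47440692832242 [ 284.   62. 1459.] [[0.01, -1.0, -0.02], [-0.98, -0.0, -0.19], [0.19, 0.02, -0.98]]
side 383.92095848067106 317.025032768785 197.5218340027576 [ 597. -750.  566.] [[1.0, 0.07, -0.01], [0.02, -0.47, -0.88], [-0.06, 0.88, -0.47]]
[ 215.24536168 -586.27100118  195.25716992] [[ 0.34 -0.94 -0.  ]
 [-0.94 -0.34  0.  ]
 [-0.   -0.   -1.  ]] 0.1 85.28638881857002
```

View pics/top1.png

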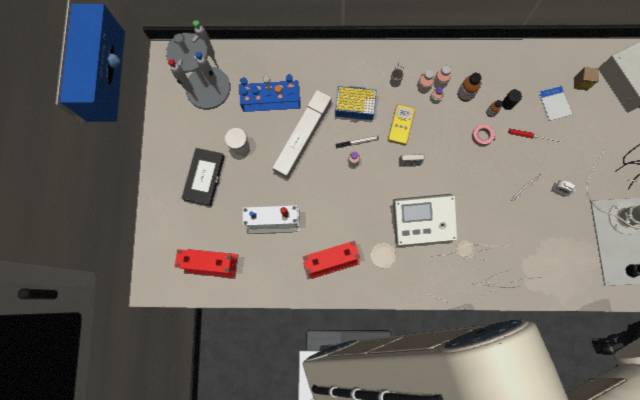

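View pics/side1.png

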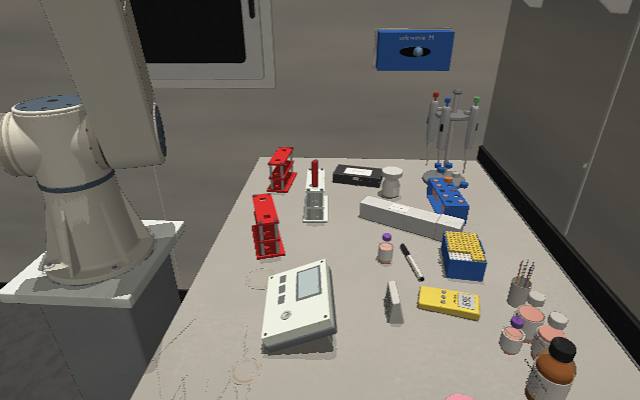

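The top view shows the white rack at (271,217) with the red driver at its right hole (284,211) and the marker at (253,214). The instrument is at (425,220) with its ring near (443,226). In the side view the driver is at (315,175) and the ring at (286,315).

Run:
```python
import cv2,numpy as np
a=cv2.imread('pics/top1.png');b=cv2.imread('pics/side1.png')
r=lambda im,x,y,w,h,s:cv2.resize(im[y:y+h,x:x+w],None,fx=s,fy=s,interpolation=cv2.INTER_CUBIC)
o=np.zeros((600,800,3),np.uint8)
o[:300,:400]=r(a,236,195,80,60,5); o[:300,400:]=r(a,385,190,80,60,5)
o[300:,:400]=r(b,280,152,80,60,5); o[300:,400:]=r(b,255,255,100,75,4)
cv2.imwrite('pics/c1.png',o)
```

```text
(no output)
```

View pics/c1.png

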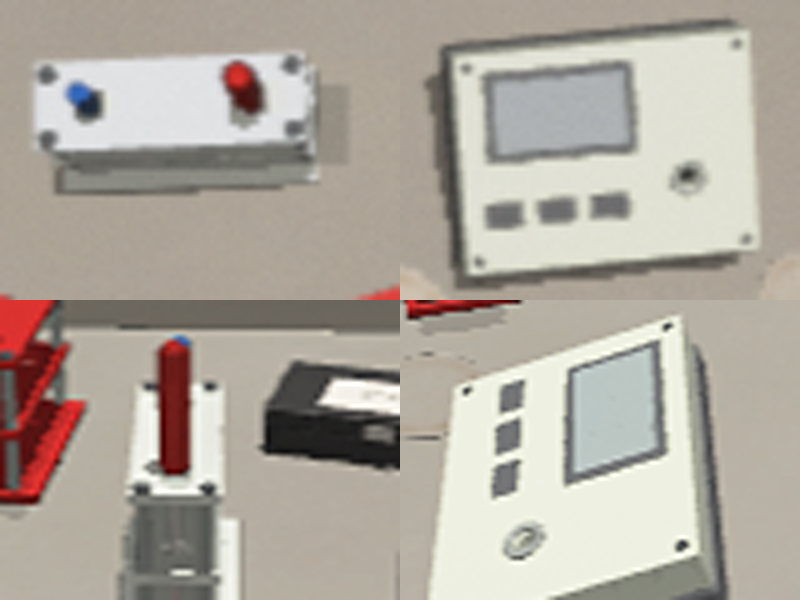

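Run:
```python
from h import *
import pickle
t=pickle.load(open('top1.pkl','rb'));s=pickle.load(open('side1.pkl','rb'))
P=lambda a,b:[x.round(1) if hasattr(x,'round') else x for x in tri(t,a,s,b)]
print('driver top (z~175)',P((283.4,209.5),(315,161)), onz(t,283.4,209.5,172).round(1))
ring=P((442.6,225.6),(285.75,315));print('ring',ring)
for u,v in [(242.8,208),(297.6,205.4),(299,224),(243.6,225)]: print('deck',onz(t,u,v,100).round(1))
print('marker',onz(t,251.6,213.6,141).round(1))
for (u,v),z in zip([(394.4,199.6),(454.6,195.6),(456.6,239),(398.6,245)],[85,85,40,40]): print('face',onz(t,u,v,z).round(1))
# corners by both views: screws
print('screw BR',P((385+338/5,190+44/5),(255+282/4,255+246/4)))
print('screw BL',P((385+66/5,190+68/5),(255+268/4,255+28/4)))
print('screw FL',P((385+80/5,190+262/5),(255+66/4,255+91/4)))
```

```text
driver top (z~175) [array([521.9, 196.1, 172.3]), np.float64(2.1)] [520.9 195.9 172. ]
ring [array([ 499.7, -243.8,   55.1]), np.float64(3.1)]
deck [537.9 316.8 100. ]
deck [546.  164.2 100. ]
deck [493.7 159.4 100. ]
deck [490.1 312.7 100. ]
marker [515.  284.7 141. ]
face [ 566.6 -106.1   85. ]
face [ 578.7 -274.2   85. ]
face [ 462.3 -285.7   40. ]
face [ 444.1 -121.    40. ]
screw BR [array([ 572.3, -268.9,   81. ]), np.float64(3.8)]
screw BL [array([ 557.9, -116.9,   79.2]), np.float64(3.1)]
screw FL [array([ 452.7, -127.4,   41.6]), np.float64(2.7)]
```

Driver top triangulates to z 172 (should be 175), the ring to (500,-244,55), and rack and instrument sizes agree with those given. I'll go above the driver.

```bash
A='{"x":-1,"y":-0.88,"z":-0.17}'; python3 -m creep '[{"x":-1,"y":-0.88,"z":-0.17},{"x":-1,"y":-0.88,"z":-0.17},{"x":-1,"y":-0.88,"z":-0.17},{"x":-1,"y":-0.88,"z":-0.17},{"x":-1,"y":-0.88,"z":-0.17},{"x":-1,"y":-0.88,"z":-0.17},{"x":-1,"y":-0.88,"z":-0.17},{"x":-1,"y":-0.88,"z":-0.17}]' 1 40
```

```text
$[0]: bad value
```

```bash
python3 -m creep '[{"x":-0.98,"y":-0.88,"z":-0.17,"rx":0,"ry":0,"rz":0},{"x":-0.98,"y":-0.88,"z":-0.17,"rx":0,"ry":0,"rz":0},{"x":-0.98,"y":-0.88,"z":-0.17,"rx":0,"ry":0,"rz":0},{"x":-0.98,"y":-0.88,"z":-0.17,"rx":0,"ry":0,"rz":0}]' 1 40
```

```text
time: 0.5
position: [273.1, -437.9, 213.3]
tcp_rot: [-2.57, 1.804, 0.006]
ft_force: [1.5, 0.6, -0.6]
finger_gap: 85.3
```

```bash
python3 -m creep '[{"x":-0.95,"y":-0.83,"z":-0.1,"rx":0,"ry":0,"rz":0},{"x":-0.95,"y":-0.83,"z":-0.1,"rx":0,"ry":0,"rz":0},{"x":-0.95,"y":-0.83,"z":-0.1,"rx":0,"ry":0,"rz":0},{"x":-0.95,"y":-0.83,"z":-0.1,"rx":0,"ry":0,"rz":0},{"x":-0.95,"y":-0.83,"z":-0.1,"rx":0,"ry":0,"rz":0},{"x":-0.95,"y":-0.83,"z":-0.1,"rx":0,"ry":0,"rz":0},{"x":-0.95,"y":-0.83,"z":-0.1,"rx":0,"ry":0,"rz":0},{"x":-0.95,"y":-0.83,"z":-0.1,"rx":0,"ry":0,"rz":0}]' && python3 -m creep '[{"x":-0.95,"y":-0.83,"z":0,"rx":0,"ry":0,"rz":0},{"x":-0.95,"y":-0.83,"z":0,"rx":0,"ry":0,"rz":0},{"x":-0.95,"y":-0.83,"z":0,"rx":0,"ry":0,"rz":0},{"x":-0.95,"y":-0.83,"z":0,"rx":0,"ry":0,"rz":0},{"x":-0.95,"y":-0.83,"z":0,"rx":0,"ry":0,"rz":0},{"x":-0.95,"y":-0.83,"z":0,"rx":0,"ry":0,"rz":0},{"x":-0.9,"y":-0.8,"z":0,"rx":0,"ry":0,"rz":0},{"x":0,"y":0,"z":0,"rx":0,"ry":0,"rz":-8.5}]'
python3 - <<'E'
from h import *
p,R,s=T();print(R.as_matrix().round(3),np.round(s['joint_pos'],2))
E
```

```text
time: 1.3
position: [384.3, -143.1, 238.1]
tcp_rot: [-2.567, 1.807, 0.008]
ft_force: [0.1, -0.2, -0.4]
finger_gap: 85.9
time: 2.1
position: [483.0, 116.8, 238.7]
tcp_rot: [-2.695, 1.608, 0.007]
ft_force: [0.2, 0.4, 0.4]
finger_gap: 85.5
[[ 0.475 -0.88  -0.002]
 [-0.88  -0.475  0.005]
 [-0.006 -0.001 -1.   ]] [0.23 0.11 1.85 0.01 1.18 1.3 ]
```

```bash
python3 -m creep '[{"x":0,"y":0,"z":0,"rx":0,"ry":0,"rz":-8.5},{"x":0,"y":0,"z":0,"rx":0,"ry":0,"rz":-8.5},{"x":0,"y":0,"z":0,"rx":0,"ry":0,"rz":-8.5},{"x":0,"y":0,"z":0,"rx":0,"ry":0,"rz":-8.5},{"x":0,"y":0,"z":0,"rx":0,"ry":0,"rz":-8.5},{"x":0,"y":0,"z":0,"rx":0,"ry":0,"rz":-8.5},{"x":0,"y":0,"z":0,"rx":0,"ry":0,"rz":-8.5},{"x":0,"y":0,"z":0,"rx":0,"ry":0,"rz":-8.5}]'
python3 - <<'E'
from h import *
f=grab('wrist','w1.png')
p,R,s=T();print(p,R.as_matrix().round(3)); C=-f['R'].T@f['t']
print('cam',C.round(1),f['R'].round(2).tolist(),f['f'],f['cx'],f['cy'])
print(proj(f,[521,196,172]),proj(f,[521,196,100]))
E
```

```text
time: 2.9
position: [480.8, 118.7, 235.6]
tcp_rot: [-3.131, -0.202, 0.012]
ft_force: [-0.1, 0.3, -0.0]
finger_gap: 85.3
[480.7208572  118.7252713  235.57042154] [[ 0.99   0.138 -0.008]
 [ 0.138 -0.99   0.004]
 [-0.008 -0.005 -1.   ]]
cam [473.1 183.4 414.6] [[0.99, 0.13, -0.01], [0.13, -0.96, 0.26], [0.03, -0.26, -0.97]] 343.0452638151152 320.9063839345686 200.59874176093444
[395.73332969  99.49868313] [379.0282608  101.73582456]
```

View pics/w1.png

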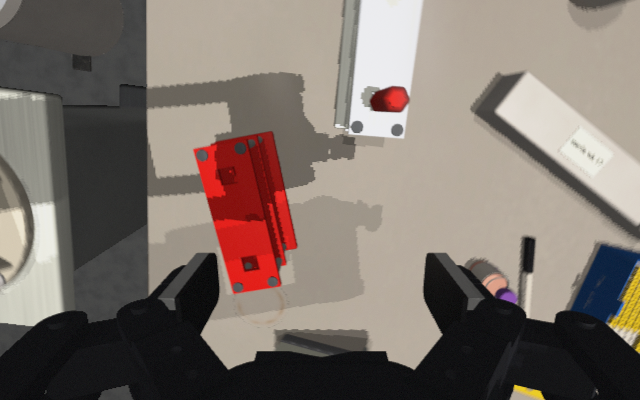

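The wrist view has the driver's top at (397,98), predicted (396,99.5), so the position (521,196) holds. I'll move over it, then descend.

```bash
python3 -m creep '[{"x":0.56,"y":-0.79,"z":0,"rx":-0.1,"ry":0.15,"rz":0},{"x":0.56,"y":-0.79,"z":0,"rx":-0.1,"ry":0.15,"rz":0},{"x":0.56,"y":-0.79,"z":0,"rx":-0.1,"ry":0.15,"rz":0},{"x":0,"y":0,"z":0,"rx":0,"ry":0,"rz":0}]'
python3 - <<'E'
from h import *
f=grab('wrist','w2.png')
p,R,s=T();print(p,R.as_matrix().round(3))
h=cv2.cvtColor(f['frame'],cv2.COLOR_BGR2HSV);m=((h[...,0]<8)|(h[...,0]>172))&(h[...,1]>150)&(h[...,2]>60)
n,l,st,c=cv2.connectedComponentsWithStats(m.astype('uint8'))
for i in range(1,n):
    if st[i,4]>150: print(st[i],c[i].round(1))
print(proj(f,[521,196,172]),proj(f,[521,196,100]),proj(f,[p[0],p[1],172]))
E
```

```text
time: 3.35
position: [521.6, 197.5, 234.7]
tcp_rot: [3.134, 0.196, -0.001]
ft_force: [0.7, 0.3, -0.4]
finger_gap: 85.0
[520.51873862 196.1572567  234.4611317 ] [[ 0.992  0.125 -0.002]
 [ 0.125 -0.992 -0.002]
 [-0.002  0.002 -1.   ]]
[181   0  68  19 723] [220.9   6.7]
[309 175  24  40 734] [320.8 194.9]
[ 147  191  112  160 7480] [210.7 256.4]
[320.58864068 202.9894083 ] [320.63078304 182.17463785] [319.96153788 202.70517669]
```

```bash
python3 -m creep '[{"x":0,"y":0,"z":0.6,"rx":0,"ry":0,"rz":0},{"x":0,"y":0,"z":0.7,"rx":0,"ry":0,"rz":0},{"x":0,"y":0,"z":0.7,"rx":0,"ry":0,"rz":0},{"x":0,"y":0,"z":0.7,"rx":0,"ry":0,"rz":0},{"x":0,"y":0,"z":0.6,"rx":0,"ry":0,"rz":0},{"x":0,"y":0,"z":0.35,"rx":0,"ry":0,"rz":0},{"x":0,"y":0,"z":0,"rx":0,"ry":0,"rz":0}]'; python3 -m creep '[{"x":0,"y":0,"z":0,"rx":0,"ry":0,"rz":0},{"x":0,"y":0,"z":0,"rx":0,"ry":0,"rz":0},{"x":0,"y":0,"z":0,"rx":0,"ry":0,"rz":0},{"x":0,"y":0,"z":0,"rx":0,"ry":0,"rz":0},{"x":0,"y":0,"z":0,"rx":0,"ry":0,"rz":0},{"x":0,"y":0,"z":0,"rx":0,"ry":0,"rz":0}]' 0 50
python3 - <<'E'
from h import *
f=grab('wrist');g=grab('side');t=grab('top')
r=lambda im,x,y,w,h,s:cv2.resize(im[y:y+h,x:x+w],None,fx=s,fy=s,interpolation=cv2.INTER_CUBIC)
o=np.zeros((600,800,3),np.uint8)
o[:300,:480]=r(f['frame'],0,0,640,400,.75)
o[300:,:400]=r(g['frame'],265,120,100,75,4)
o[300:,400:]=r(t['frame'],230,180,100,75,4)
cv2.imwrite('pics/c2.png',o)
p,R,s=T();print(p,R.as_matrix().round(3),s['ft_force'],s['finger_gap'])
E
```

```text
time: 4.1
position: [516.7, 190.3, 121.3]
tcp_rot: [3.132, 0.174, -0.008]
ft_force: [-0.1, -0.2, -0.5]
finger_gap: 85.3
time: 4.7
position: [518.5, 190.3, 124.8]
tcp_rot: [3.134, 0.172, -0.001]
ft_force: [-0.1, -0.3, -0.5]
finger_gap: 15.6
[518.32744885 190.26011871 124.55273906] [[ 0.994  0.109 -0.001]
 [ 0.109 -0.994 -0.003]
 [-0.001  0.003 -1.   ]] [ 0.47557578 -0.3087789  -0.3823193 ] 15.813127587851902
```

View pics/c2.png

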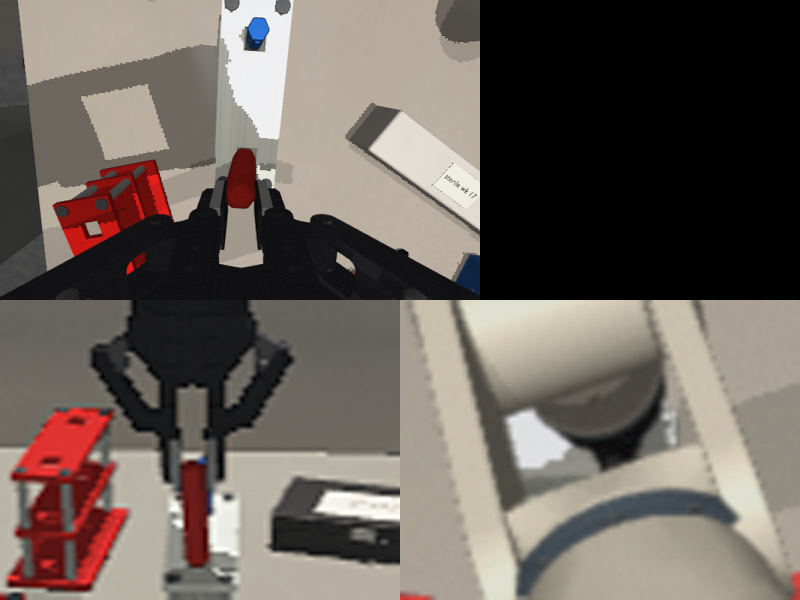

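The grip is off: the tool drifted to y=190, so the driver sits about 6 mm off the pad centre, and the gap reads 15.6 mm instead of 18. I'll open, recentre and regrip.

```bash
python3 -m creep '[{"x":0,"y":0,"z":0,"rx":0,"ry":0,"rz":0},{"x":0,"y":0,"z":0,"rx":0,"ry":0,"rz":0},{"x":0,"y":0,"z":0,"rx":0,"ry":0,"rz":0},{"x":0.11,"y":-0.18,"z":0,"rx":0,"ry":0,"rz":0},{"x":0,"y":0,"z":0,"rx":0,"ry":0,"rz":0}]' 0.6
python3 - <<'E'
from h import *
f=grab('wrist','w3.png')
p,R,s=T();print(p,R.as_matrix().round(3),s['finger_gap'])
h=cv2.cvtColor(f['frame'],cv2.COLOR_BGR2HSV);m=((h[...,0]<8)|(h[...,0]>172))&(h[...,1]>150)&(h[...,2]>40)
n,l,st,c=cv2.connectedComponentsWithStats(m.astype('uint8'))
for i in range(1,n):
    if st[i,4]>150: print(st[i],c[i].round(1))
i=np.argmin([abs(x[0]-320)+abs(x[1]-230) for x in c])
ys=np.where((l==i).any(1))[0]
for y in ys[::6]: xs=np.where(l[y]==i)[0]; print(y,xs.min(),xs.max())
for q in ([521,196],p[:2]): print([proj(f,[*q,z]).round(1) for z in (100,175)])
E
```

```text
time: 5.35
position: [521.3, 196.5, 124.5]
tcp_rot: [3.134, 0.171, -0.001]
ft_force: [0.1, 0.5, 0.6]
finger_gap: 51.8
[520.98502545 196.1473817  124.40090074] [[ 0.994  0.109 -0.001]
 [ 0.109 -0.994 -0.004]
 [-0.001  0.004 -1.   ]] 51.163923012106906
[ 300  207   42   83 2741] [320.5 250.6]
[  67  219  152  109 7157] [151.5 270.2]
[113 350  18  26 230] [121.7 362.3]
[149 363  44  37 915] [175.2 386. ]
207 315 320
213 310 331
219 306 334
225 306 335
231 305 336
237 304 337
243 303 338
249 302 338
255 301 340
261 301 340
267 300 341
273 300 341
279 304 338
285 307 333
[array([321.2, 217.9]), array([321.4, 275.1])]
[array([321.2, 217.7]), array([321.4, 274.8])]
```

Upright and centred now. Gripping and lifting.

```bash
python3 -m creep '[{"x":0,"y":0,"z":0,"rx":0,"ry":0,"rz":0},{"x":0,"y":0,"z":0,"rx":0,"ry":0,"rz":0},{"x":0,"y":0,"z":0,"rx":0,"ry":0,"rz":0},{"x":0,"y":0,"z":0,"rx":0,"ry":0,"rz":0},{"x":0,"y":0,"z":0,"rx":0,"ry":0,"rz":0}]' 0 50;python3 -m creep '[{"x":0,"y":0,"z":-0.4,"rx":0,"ry":0,"rz":0},{"x":0,"y":0,"z":-0.7,"rx":0,"ry":0,"rz":0},{"x":0,"y":0,"z":-0.7,"rx":0,"ry":0,"rz":0}]'
```

```text
time: 5.9
position: [521.0, 196.2, 124.5]
tcp_rot: [3.133, 0.172, -0.002]
ft_force: [0.6, 0.4, 0.4]
finger_gap: 15.8
time: 6.2
position: [519.0, 195.5, 178.3]
tcp_rot: [3.131, 0.171, -0.011]
ft_force: [-0.1, 0.2, -0.3]
finger_gap: 15.8
```

```bash
python3 -m creep '[{"x":0.05,"y":0,"z":-0.7,"rx":0,"ry":0.3,"rz":0},{"x":0,"y":0,"z":-0.9,"rx":0,"ry":0,"rz":0},{"x":0,"y":0,"z":-1,"rx":0,"ry":0,"rz":0}]'
python3 - <<'E'
from h import *
f=grab('wrist');g=grab('side')
r=lambda im,x,y,w,h,s:cv2.resize(im[y:y+h,x:x+w],None,fx=s,fy=s,interpolation=cv2.INTER_CUBIC)
o=np.zeros((600,800,3),np.uint8)
o[:300,:480]=r(f['frame'],0,0,640,400,.75)
o[300:,:400]=r(g['frame'],265,100,100,75,4)
cv2.imwrite('pics/c3.png',o)
p,R,s=T();print(p,R.as_matrix().round(3),s['finger_gap'],s['time'])
E
```

```text
time: 6.5
position: [519.4, 195.5, 260.2]
tcp_rot: [3.131, 0.171, -0.006]
ft_force: [-0.2, 0.1, -0.7]
finger_gap: 15.4
[522.07610386 196.57120839 263.88747588] [[ 0.994  0.109  0.004]
 [ 0.109 -0.994 -0.003]
 [ 0.004  0.004 -1.   ]] 15.713219861244403 6.6
```

View pics/c3.png

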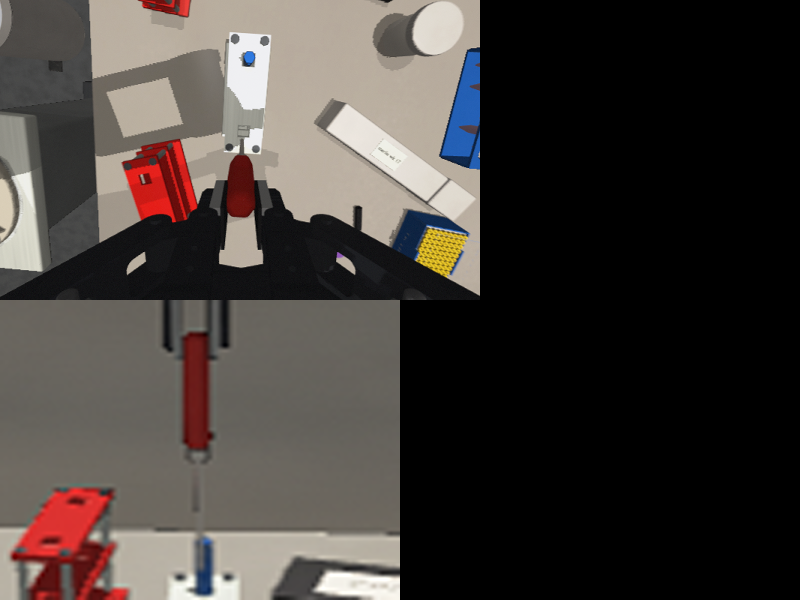

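Run:
```python
from h import *
g=grab('side','s3.png');f=grab('wrist','w4.png');p,R,s=T();z=R.as_matrix()[:,2]
print(p)
for n,d in [('tip',112),('neckbot',37),('handlebot',25),('tcp',0),('handletop',-50)]:
    q=proj(g,p+z*d); print(n,q.round(1),((q-[265,100])*4+[0,300]).round(), 'wrist',proj(f,p+z*d).round(1))
h=cv2.cvtColor(f['frame'],cv2.COLOR_BGR2HSV);m=((h[...,0]<8)|(h[...,0]>172))&(h[...,1]>150)&(h[...,2]>40)
n,l,st,c=cv2.connectedComponentsWithStats(m.astype('uint8'))
for i in range(1,n):
    if abs(c[i][0]-320)<20 and st[i,4]>99: print(st[i],c[i])
cv2.imwrite('pics/w4c.png',cv2.resize(f['frame'][150:300,250:400],None,fx=4,fy=4,interpolation=cv2.INTER_CUBIC))
```

```text
[520.11517145 195.84913811 259.74133159]
tip [314.  169.6] [196. 579.] wrist [319.9 186.1]
neckbot [313.7 143.2] [195. 473.] wrist [320. 211.]
handlebot [313.6 138.7] [194. 455.] wrist [320.  216.6]
tcp [313.5 129.4] [194. 418.] wrist [320.1 230.3]
handletop [313.3 110. ] [193. 340.] wrist [320.2 271.6]
[ 302  207   39   83 2665] [320.6326454  250.03902439]
```

View pics/w4c.png

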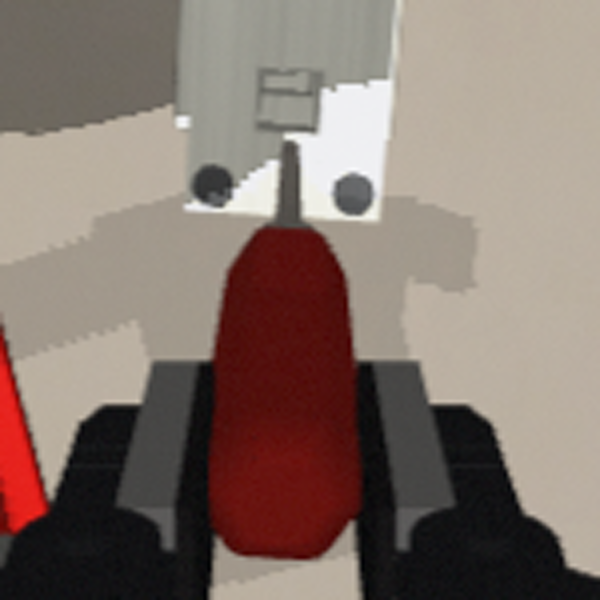

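The tip shows at (322.5,185.5), predicted (320,186), so it's within about 2 mm of the tool axis and hasn't slipped. On to the instrument.

```bash
python3 -m creep '[{"x":-0.25,"y":0.8,"z":0,"rx":0,"ry":0,"rz":0},{"x":-0.25,"y":0.95,"z":0,"rx":0,"ry":0,"rz":0},{"x":-0.25,"y":0.95,"z":0,"rx":0,"ry":0,"rz":0},{"x":-0.25,"y":0.95,"z":0,"rx":0,"ry":0,"rz":0},{"x":-0.25,"y":0.95,"z":0,"rx":0,"ry":0,"rz":0},{"x":-0.25,"y":0.95,"z":0,"rx":0,"ry":0,"rz":0},{"x":-0.25,"y":0.95,"z":0,"rx":0,"ry":0,"rz":0},{"x":-0.25,"y":0.95,"z":0,"rx":0,"ry":0,"rz":0}]' && python3 -m creep '[{"x":-0.25,"y":0.95,"z":0,"rx":0,"ry":0,"rz":0},{"x":-0.25,"y":0.95,"z":0,"rx":0,"ry":0,"rz":0},{"x":-0.25,"y":0.95,"z":0,"rx":0,"ry":0,"rz":0},{"x":-0.25,"y":0.95,"z":0,"rx":0,"ry":0,"rz":0},{"x":-0.25,"y":0.95,"z":0,"rx":0,"ry":5,"rz":0},{"x":0,"y":0.9,"z":0,"rx":0,"ry":7.5,"rz":0},{"x":0,"y":0,"z":0,"rx":0,"ry":7.5,"rz":0},{"x":0,"y":0,"z":0,"rx":0,"ry":0,"rz":0}]'
cat >> h.py <<'E'
def plan(ring,n,above,R=None,p=None):
    p0,R0,s=T(); p=p0 if p is None else p
    M=R0.as_matrix(); tgt=np.array(ring)+np.array(n)*(112+above)
    print('t',s['time'],'p',p.round(1),'z',M[:,2].round(3),'x',M[:,0].round(3),'shift units',(M.T@(tgt-p)/30).round(3))
    c=np.cross(M[:,2],-np.array(n)); print('turn deg',np.degrees(M.T@c).round(2),'gap',s['finger_gap'],'F',np.round(s['ft_force'],1))
N=np.array([-.341,-.031,.940])
E
python3 - <<'E'
from h import *
plan([499.7,-243.8,55.1],N,25)
E
```

```text
time: 7.5
position: [476.7, -38.4, 251.8]
tcp_rot: [3.131, 0.181, -0.029]
ft_force: [0.3, -0.4, -1.1]
finger_gap: 15.6
time: 8.3
position: [450.2, -219.1, 242.8]
tcp_rot: [-3.077, -0.172, -0.503]
ft_force: [0.3, -0.9, -0.2]
finger_gap: 16.1
t 8.3 p [ 450.2 -219.1  242.8] z [ 0.317  0.036 -0.948] x [0.942 0.105 0.319] shift units [-0.641  0.971  1.856]
turn deg [-0.45  1.43  0.  ] gap 16.091237859491123 F [ 0.3 -0.9 -0.2]
```

```bash
python3 -m creep '[{"x":-0.32,"y":0.49,"z":0,"rx":-0.2,"ry":0.7,"rz":0},{"x":-0.32,"y":0.48,"z":0.5,"rx":-0.2,"ry":0.7,"rz":0},{"x":0,"y":0,"z":0.9,"rx":0,"ry":0,"rz":0},{"x":0,"y":0,"z":0,"rx":0,"ry":0,"rz":0}]'
python3 - <<'E'
from h import *
import pickle
f=grab('wrist');g=grab('side');t=grab('top');pickle.dump((f,g,t),open('a.pkl','wb'))
p,R,s=T();z=R.as_matrix()[:,2]
for n,X in [('tip',p+112*z),('ring',np.array([499.7,-243.8,55.1]))]: print(n,proj(f,X).round(1),proj(g,X).round(1),proj(t,X).round(1))
r=lambda im,x,y,w,h,s:cv2.resize(im[y:y+h,x:x+w],None,fx=s,fy=s,interpolation=cv2.INTER_CUBIC)
o=np.zeros((600,800,3),np.uint8)
o[:,:400]=r(f['frame'],270,100,100,150,4)
o[:300,400:]=r(g['frame'],240,260,100,75,4)
o[300:,400:]=r(t['frame'],400,190,80,60,5)
cv2.imwrite('pics/c4.png',o)
plan([499.7,-243.8,55.1],N,25)
E
```

```text
time: 8.7
position: [447.9, -248.9, 194.5]
tcp_rot: [-3.076, -0.165, -0.527]
ft_force: [0.1, 0.1, -1.0]
finger_gap: 15.5
tip [324.7 188.7] [276.5 300.2] [446.5 227.6]
ring [323.8 177.8] [284.9 315.2] [442.4 225.1]
t 8.85 p [ 449.4 -250.   198.1] z [ 0.336  0.031 -0.941] x [0.936 0.103 0.338] shift units [-0.042 -0.056  0.488]
turn deg [-0.01  0.29  0.  ] gap 15.742754860336893 F [-0.4 -0.3 -0.4]
```

View pics/c4.png

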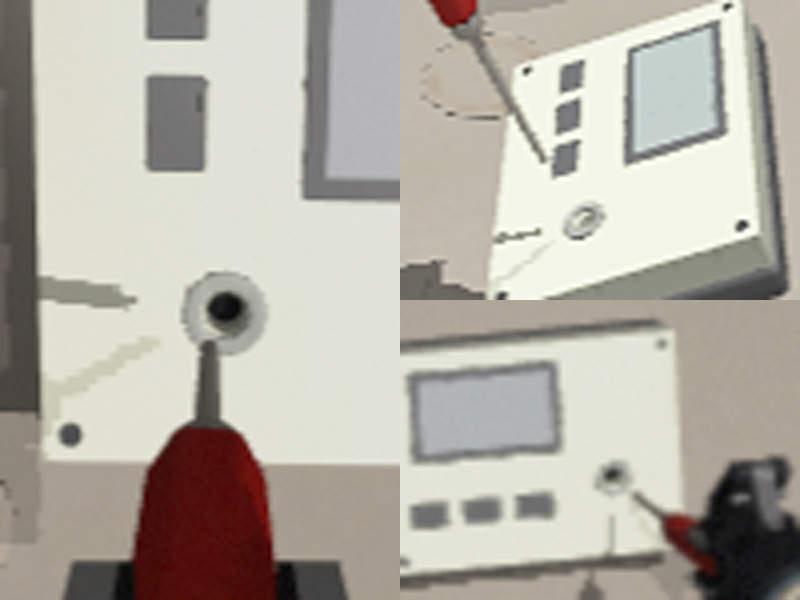

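Run:
```python
from h import *
import pickle
f,g,t=pickle.load(open('a.pkl','rb'));p,R,s=T();M=R.as_matrix()
def multi(obs):
    A=np.zeros((3,3));b=np.zeros(3)
    for q,uv in obs:
        c,d=ray(q,*uv);w=1/np.linalg.norm(c-[480,-245,60])**2; P=(np.eye(3)-np.outer(d,d))*w;A+=P;b+=P@c
    return np.linalg.solve(A,b)
W=((f,(322,185.5)),(f,(326.5,178.3)));G=((g,(276.25,300)),(g,(286,315)));U=((t,(447,229)),(t,(442.6,225)))
for n,L in [('all',(W,G,U)),('WG',(W,G)),('GU',(G,U)),('WU',(W,U))]:
    a=multi([x[0] for x in L]);b=multi([x[1] for x in L])
    print(n,'tip',a.round(1),'tip pred',(p+112*M[:,2]).round(1),'ring',b.round(1),'diff in tool mm',(M.T@(b-a)).round(1))
```

```text
all tip [ 485.2 -244.4   90.6] tip pred [ 487.1 -246.6   92.7] ring [ 502.  -244.    56.2] diff in tool mm [ 4.1  1.2 38. ]
WG tip [ 485.4 -244.3   90.4] tip pred [ 487.1 -246.6   92.7] ring [ 502.1 -244.    56.1] diff in tool mm [ 4.1  1.3 37.9]
GU tip [ 486.  -246.8   93.1] tip pred [ 487.1 -246.6   92.7] ring [ 501.4 -243.8   55.6] diff in tool mm [ 2.1 -1.6 40.6]
WU tip [ 481.6 -242.6   99.9] tip pred [ 487.1 -246.6   92.7] ring [ 498.4 -242.3   65.7] diff in tool mm [ 4.2  1.3 37.8]
```

```bash
python3 -m creep '[{"x":0.12,"y":0.02,"z":0.3,"rx":0,"ry":0.2,"rz":0},{"x":0,"y":0,"z":0.5,"rx":0,"ry":0,"rz":0},{"x":0,"y":0,"z":0,"rx":0,"ry":0,"rz":0}]'
python3 - <<'E'
from h import *
import pickle
f=grab('wrist');g=grab('side');t=grab('top');pickle.dump((f,g,t),open('a.pkl','wb'))
r=lambda im,x,y,w,h,s:cv2.resize(im[y:y+h,x:x+w],None,fx=s,fy=s,interpolation=cv2.INTER_CUBIC)
o=np.zeros((600,800,3),np.uint8)
o[:,:400]=r(f['frame'],290,140,60,90,6.6667)
o[:300,400:]=r(g['frame'],252,285,60,45,6.6667)
o[300:,400:]=r(t['frame'],420,205,60,45,6.6667)
cv2.imwrite('pics/c5.png',o)
plan([502,-244,56.2],N,12)
E
```

```text
time: 9.15
position: [463.8, -249.7, 178.9]
tcp_rot: [-3.079, -0.171, -0.546]
ft_force: [-0.4, 1.8, -0.9]
finger_gap: 15.5
t 9.3 p [ 463.9 -250.4  180.4] z [ 0.344  0.028 -0.939] x [0.933 0.106 0.345] shift units [-0.21  -0.102  0.193]
turn deg [ 0.2  -0.16 -0.  ] gap 15.82548693282037 F [ 1.4  0.1 -0.1]
```

View pics/c5.png

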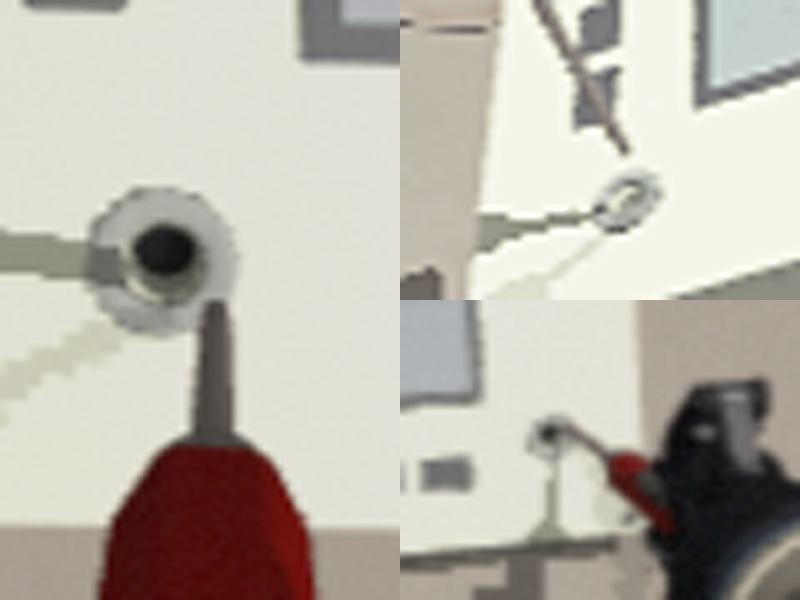

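```bash
cat >> h.py <<'E'
def multi(obs):
    A=np.zeros((3,3));b=np.zeros(3)
    for q,uv in obs:
        c,d=ray(q,*uv);w=1/np.linalg.norm(c-[480,-245,60])**2; P=(np.eye(3)-np.outer(d,d))*w;A+=P;b+=P@c
    return np.linalg.solve(A,b)
def rel(W,G,U):
    p,R,s=T();M=R.as_matrix()
    for n,L in [('all',(W,G,U)),('WG',(W,G)),('GU',(G,U))]:
        a=multi([x[0] for x in L]);b=multi([x[1] for x in L])
        print(n,'tip',a.round(1),'ring',b.round(1),'diff tool mm',(M.T@(b-a)).round(1))
E
python3 - <<'E'
from h import *
import pickle
f,g,t=pickle.load(open('a.pkl','rb'))
rel(((f,(321.95,185.4)),(f,(314.45,179))),((g,(286.05,307.8)),(g,(286.5,315.15))),((t,(444.45,223.75)),(t,(442.65,225.55))))
p,R,s=T()
# camera position in the tool frame and axis, for a tip/wrist geometry
M=R.as_matrix();C=-f['R'].T@f['t'];print('cam in tool',(M.T@(C-p)).round(1),(f['R']@M).round(3).tolist())
E
```

```text
all tip [ 502.5 -245.6   74.6] ring [ 502.1 -243.9   55.4] diff tool mm [-6.9 -2.  18. ]
WG tip [ 502.6 -245.6   74.6] ring [ 502.3 -243.9   55.2] diff tool mm [-6.8 -2.  18.1]
GU tip [ 502.4 -245.    74. ] ring [ 501.7 -243.6   54.8] diff tool mm [-7.1 -1.7 17.8]
cam in tool [  -0.7  -66.5 -177.7] [[1.0, 0.001, 0.0], [-0.001, 0.965, -0.261], [-0.001, 0.261, 0.965]]
```

```bash
cat >> h.py <<'E'
TIP=(321.95,185.4)
def camray(f,uv,M,p):
    c,d=ray(f,*uv); return M.T@(c-p),M.T@d
def wrist_rel(f,M,p,ringuv,h):
    c,d=camray(f,TIP,M,p); a=c+d*(112-c[2])/d[2]
    c,d=camray(f,ringuv,M,p); b=c+d*(112+h-c[2])/d[2]
    print('tip in tool',a.round(2),'ring-tip mm',(b-a).round(2),'units',((b-a)/30).round(3)); return b-a
def ring_uv(f):
    im=cv2.resize(f['frame'][140:220,280:360],None,fx=6,fy=6,interpolation=cv2.INTER_CUBIC)
    gr=cv2.medianBlur(cv2.cvtColor(im,cv2.COLOR_BGR2GRAY),7)
    c=cv2.HoughCircles(gr,cv2.HOUGH_GRADIENT,1,20,param1=80,param2=18,minRadius=45,maxRadius=85)
    k=np.zeros_like(gr);n,l,st,ce=cv2.connectedComponentsWithStats((gr<60).astype('uint8'))
    print('hough',[(280+x/6-.4,140+y/6-.4,r/6) for x,y,r in c[0][:3]] if c is not None else None)
    print('dark',[(280+ce[i][0]/6-.4,140+ce[i][1]/6-.4,st[i,4]/36) for i in range(1,n) if st[i,4]>300])
    return c
E
python3 - <<'E'
from h import *
import pickle
f,g,t=pickle.load(open('a.pkl','rb'));p,R,s=T();M=R.as_matrix()
ring_uv(f)
wrist_rel(f,M,p,(314.45,179),18)
E
```

```text
hough [(np.float32(313.85), np.float32(178.01668), np.float32(10.666667)), (np.float32(310.51666), np.float32(179.85), np.float32(10.05))]
dark [(np.float64(314.4683379758589), np.float64(177.38672237697307), np.float64(49.861111111111114)), (np.float64(320.84465464577795), np.float64(213.79911649752026), np.float64(281.9166666666667))]
tip in tool [ 1.00e-02 -1.79e+00  1.12e+02] ring-tip mm [-6.8  -1.97 18.  ] units [-0.227 -0.066  0.6  ]
```

```bash
python3 -m creep '[{"x":-0.22,"y":-0.06,"z":0,"rx":0.1,"ry":0,"rz":0},{"x":0,"y":0,"z":0,"rx":0,"ry":0,"rz":0}]'
python3 - <<'E'
from h import *
f=grab('wrist');p,R,s=T();M=R.as_matrix()
c=ring_uv(f)
if c is not None:
    x,y,r=c[0][0]; wrist_rel(f,M,p,(280+x/6-.4,140+y/6-.4),18)
plan([502,-244,55.4],N,12)
E
```

```text
time: 9.5
position: [457.4, -249.3, 179.1]
tcp_rot: [-3.078, -0.172, -0.55]
ft_force: [-0.1, -0.2, -1.0]
finger_gap: 15.7
hough [(np.float32(319.68335), np.float32(179.51668), np.float32(11.483334)), (np.float32(321.68335), np.float32(216.68335), np.float32(12.466667)), (np.float32(323.01666), np.float32(176.68333), np.float32(8.3))]
dark [(np.float64(320.3318123511087), np.float64(177.9279274326553), np.float64(50.52777777777778)), (np.float64(320.8361536687424), np.float64(213.82249678758527), np.float64(281.02777777777777))]
tip in tool [  0.12  -1.17 112.  ] ring-tip mm [-2.02 -1.49 18.  ] units [-0.067 -0.05   0.6  ]
t 9.55 p [ 457.9 -249.7  179.4] z [ 0.345  0.028 -0.938] x [0.932 0.106 0.346] shift units [-0.023 -0.058  0.257]
turn deg [ 0.18 -0.26  0.  ] gap 15.833069440406685 F [-0.6  0.2 -0.3]
```

```bash
python3 -m creep '[{"x":-0.05,"y":-0.05,"z":0.3,"rx":0,"ry":0,"rz":0},{"x":0,"y":0,"z":0,"rx":0,"ry":0,"rz":0}]'
python3 - <<'E'
from h import *
f=grab('wrist');g=grab('side');t=grab('top');p,R,s=T();M=R.as_matrix()
r=lambda im,x,y,w,h,s:cv2.resize(im[y:y+h,x:x+w],None,fx=s,fy=s,interpolation=cv2.INTER_CUBIC)
o=np.zeros((600,800,3),np.uint8)
o[:,:400]=r(f['frame'],300,155,40,60,10)
o[:300,400:]=r(g['frame'],265,290,40,30,10)
o[300:,400:]=r(t['frame'],425,210,40,30,10)
cv2.imwrite('pics/c6.png',o)
ring_uv(f);plan([502,-244,55.4],N,12)
import pickle;pickle.dump((f,g,t),open('a.pkl','wb'))
E
```

```text
time: 9.75
position: [459.5, -248.4, 170.4]
tcp_rot: [-3.079, -0.171, -0.553]
ft_force: [0.5, -0.0, -0.5]
finger_gap: 15.8
hough [(np.float32(320.51666), np.float32(182.01668), np.float32(11.666667)), (np.float32(321.18335), np.float32(178.51668), np.float32(7.9833336))]
dark [(np.float64(320.98256164626576), np.float64(180.24582224587547), np.float64(52.19444444444444)), (np.float64(320.8555061728395), np.float64(213.80332510288065), np.float64(281.25))]
t 9.9 p [ 460.1 -249.   171.4] z [ 0.347  0.027 -0.937] x [0.931 0.106 0.348] shift units [-0.003 -0.039 -0.02 ]
turn deg [ 0.29 -0.36 -0.  ] gap 15.584014727719438 F [ 0.1  1.2 -1.4]
```

View pics/c6.png

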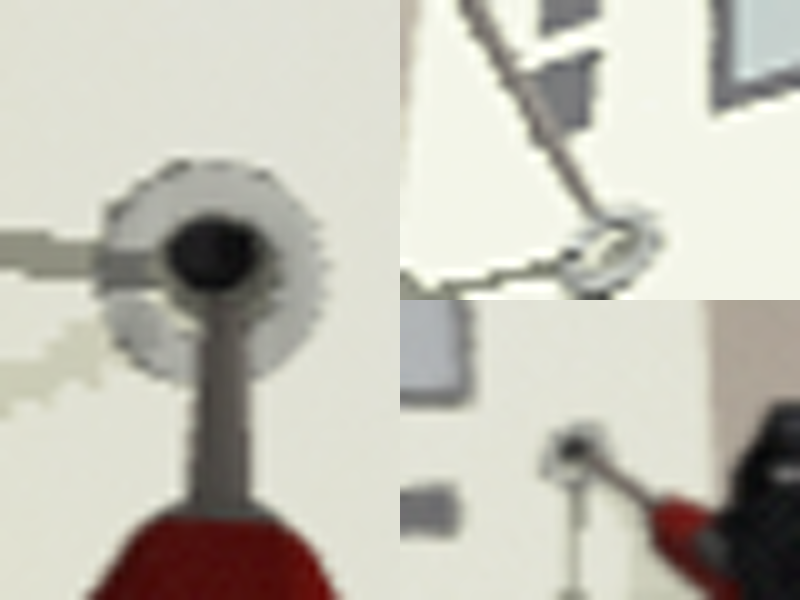

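Run:
```python
from h import *
import pickle
f,g,t=pickle.load(open('a.pkl','rb'));p,R,s=T();M=R.as_matrix()
for h in (7,9): wrist_rel(f,M,p,(321.2,182.2),h)
rel(((f,TIP),(f,(321.2,182.2))),((g,(285,311.8)),(g,(286,315.1))),((t,(444.2,225.4)),(t,(442.5,225.3))))
```

```text
tip in tool [ -0.22  -1.47 112.  ] ring-tip mm [-0.64 -1.33  7.  ] units [-0.021 -0.044  0.233]
tip in tool [ -0.22  -1.47 112.  ] ring-tip mm [-0.64 -0.9   9.  ] units [-0.021 -0.03   0.3  ]
all tip [ 499.6 -245.    64.2] ring [ 501.7 -243.9   55.8] diff tool mm [-0.8 -1.   8.6]
WG tip [ 499.8 -245.    64. ] ring [ 501.9 -243.9   55.7] diff tool mm [-0.8 -1.   8.6]
GU tip [ 500.  -245.8   65.1] ring [ 501.1 -243.5   54.9] diff tool mm [-2.2 -2.3 10. ]
```

```bash
python3 -m creep '[{"x":-0.01,"y":-0.02,"z":0.22,"rx":0.2,"ry":-0.25,"rz":0},{"x":0,"y":0,"z":0,"rx":0,"ry":0,"rz":0}]'
python3 - <<'E'
from h import *
f=grab('wrist');g=grab('side');p,R,s=T();M=R.as_matrix()
c=ring_uv(f);x,y,r=c[0][0]
for h in (1,3): wrist_rel(f,M,p,(280+x/6-.4,140+y/6-.4),h)
r=lambda im,x,y,w,h,s:cv2.resize(im[y:y+h,x:x+w],None,fx=s,fy=s,interpolation=cv2.INTER_CUBIC)
o=np.zeros((600,800,3),np.uint8)
o[:,:400]=r(f['frame'],300,155,40,60,10)
o[:300,400:]=r(g['frame'],265,290,40,30,10)
cv2.imwrite('pics/c7.png',o)
plan([502,-244,55.4],N,0)
E
```

```text
time: 10.1
position: [462.4, -248.3, 164.9]
tcp_rot: [-3.078, -0.172, -0.547]
ft_force: [0.4, 0.2, -0.6]
finger_gap: 15.5
hough [(np.float32(320.01666), np.float32(185.01668), np.float32(13.116666)), (np.float32(319.51666), np.float32(181.68333), np.float32(9.933333))]
dark [(np.float64(320.50893381717646), np.float64(181.8262830482115), np.float64(53.583333333333336)), (np.float64(320.8604989468141), np.float64(213.80150408109532), np.float64(281.3333333333333))]
tip in tool [  0.43  -0.94 112.  ] ring-tip mm [-1.68 -0.12  1.  ] units [-0.056 -0.004  0.033]
tip in tool [  0.43  -0.94 112.  ] ring-tip mm [-1.68  0.33  3.  ] units [-0.056  0.011  0.1  ]
t 10.2 p [ 462.5 -248.5  165.4] z [ 0.343  0.029 -0.939] x [0.933 0.106 0.345] shift units [-0.011 -0.032  0.164]
turn deg [ 0.12 -0.15  0.  ] gap 15.816659223402741 F [ 0.5 -0.2 -1.3]
```

```bash
python3 -m creep '[{"x":-0.035,"y":-0.01,"z":0.07,"rx":0,"ry":0,"rz":0},{"x":0,"y":0,"z":0,"rx":0,"ry":0,"rz":0}]'
python3 - <<'E'
from h import *
f=grab('wrist');g=grab('side');t=grab('top');p,R,s=T();M=R.as_matrix()
ring_uv(f)
r=lambda im,x,y,w,h,s:cv2.resize(im[y:y+h,x:x+w],None,fx=s,fy=s,interpolation=cv2.INTER_CUBIC)
o=np.zeros((600,800,3),np.uint8)
o[:,:400]=r(f['frame'],300,155,40,60,10)
o[:300,400:]=r(g['frame'],265,290,40,30,10)
o[300:,400:]=r(t['frame'],425,210,40,30,10)
cv2.imwrite('pics/c7.png',o)
plan([502,-244,55.4],N,0)
E
```

```text
time: 10.4
position: [462.3, -248.2, 162.9]
tcp_rot: [-3.078, -0.173, -0.548]
ft_force: [0.3, 0.1, -1.0]
finger_gap: 16.0
hough [(np.float32(321.01666), np.float32(184.18333), np.float32(12.0)), (np.float32(321.85), np.float32(216.51666), np.float32(12.433333))]
dark [(np.float64(321.31469380467774), np.float64(182.19373326191752), np.float64(51.861111111111114)), (np.float64(320.8562848011598), np.float64(213.81406213963297), np.float64(281.02777777777777))]
t 10.55 p [ 462.5 -248.4  163.3] z [ 0.344  0.029 -0.939] x [0.933 0.107 0.345] shift units [ 0.014 -0.027  0.097]
turn deg [ 0.14 -0.17  0.  ] gap 15.98639804261805 F [-0.9  0.7 -0.4]
```

View pics/c7.png

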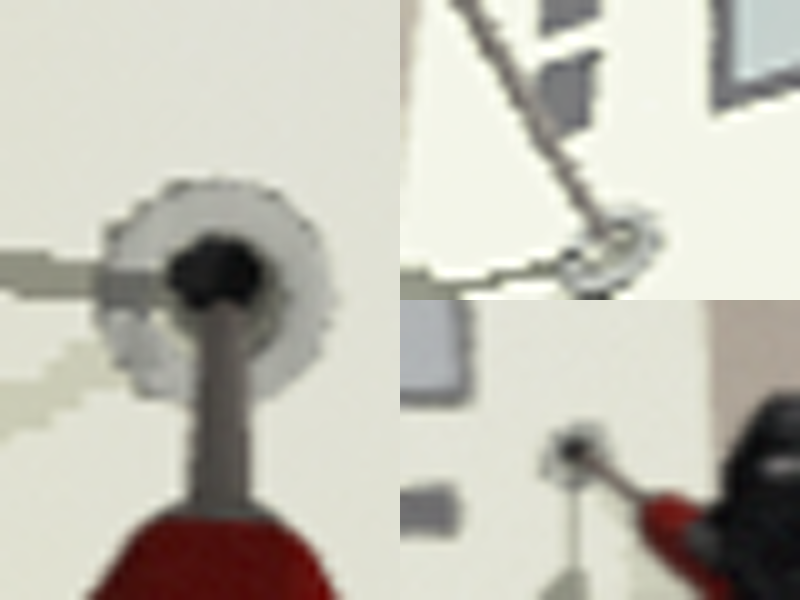

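Aligned: ring centre (321.7,184.2) against tip (322.2,185.3), with about 3 mm left to the face. Entering the aperture.

```bash
python3 -m creep '[{"x":0,"y":-0.01,"z":0.3,"rx":0,"ry":0,"rz":0},{"x":0,"y":0,"z":0,"rx":0,"ry":0,"rz":0}]'
python3 - <<'E'
from h import *
f=grab('wrist','w8.png');plan([502,-244,55.4],N,-10)
ring_uv(f)
E
```

```text
time: 10.75
position: [465.9, -248.1, 154.6]
tcp_rot: [-3.079, -0.173, -0.55]
ft_force: [-1.2, 0.2, -1.2]
finger_gap: 16.2
t 10.8 p [ 466.  -248.2  155.1] z [ 0.345  0.028 -0.938] x [0.932 0.107 0.346] shift units [-0.003 -0.033  0.133]
turn deg [ 0.2  -0.22 -0.  ] gap 15.676843184405762 F [ 0.3 -0.2 -0.6]
hough [(np.float32(319.18335), np.float32(185.01668), np.float32(10.683333)), (np.float32(321.18335), np.float32(187.68333), np.float32(7.65))]
dark [(np.float64(320.38917722792195), np.float64(183.80368135184068), np.float64(46.02777777777778)), (np.float64(320.73772503825245), np.float64(213.78286290978937), np.float64(284.4166666666667))]
```

```bash
python3 -m creep '[{"x":-0.025,"y":-0.005,"z":0.15,"rx":0,"ry":0,"rz":0},{"x":0,"y":0,"z":0,"rx":0,"ry":0,"rz":0}]'
python3 - <<'E'
from h import *
F=[]
for i in range(4):
    f=grab('wrist');p,R,s=T();F.append(s['ft_force'])
F=np.array(F);print('F tool',(R.as_matrix().T@F.mean(0)).round(2),F.std(0).round(2))
plan([502,-244,55.4],N,-10)
ring_uv(f)
E
```

```text
time: 11.0
position: [467.2, -248.1, 150.3]
tcp_rot: [-3.079, -0.173, -0.551]
ft_force: [-1.4, -0.1, 1.2]
finger_gap: 16.0
F tool [-0.55  0.1  -1.08] [0.32 0.17 0.35]
t 11.2 p [ 467.2 -248.3  150.8] z [ 0.345  0.027 -0.938] x [0.932 0.107 0.346] shift units [ 0.009 -0.037 -0.013]
turn deg [ 0.23 -0.26 -0.  ] gap 15.871222623398701 F [-0.7 -0.3  0.3]
hough [(np.float32(319.85), np.float32(186.51668), np.float32(12.083333))]
dark [(np.float64(320.19667673716015), np.float64(184.2896273917422), np.float64(45.97222222222222)), (np.float64(320.7657209014121), np.float64(213.78483188207284), np.float64(283.9166666666667))]
```

Contact is starting, at about 1.6 N axial. Pressing on.

```bash
cat > m.py <<'E'
from h import *
F=[];P=[]
for i in range(6):
    f=grab('wrist');p,R,s=T();F.append(s['ft_force']);P.append(p)
M=R.as_matrix();print('F tool',(M.T@np.mean(F,0)).round(2),'depth rel. est. ring',round(float(-(np.mean(P,0)+112*M[:,2]-[502,-244,55.4])@N),2))
plan([502,-244,55.4],N,-16)
ring_uv(f)
E
python3 -m creep '[{"x":0,"y":0,"z":0.1,"rx":0,"ry":0,"rz":0},{"x":0,"y":0,"z":0,"rx":0,"ry":0,"rz":0}]'; python3 m.py
```

```text
time: 11.4
position: [468.5, -248.4, 148.2]
tcp_rot: [-3.08, -0.173, -0.552]
ft_force: [-0.8, 0.2, 1.8]
finger_gap: 16.0
F tool [-0.54  0.37 -2.43] depth rel. est. ring 13.04
t 11.7 p [ 468.4 -248.4  148.4] z [ 0.346  0.027 -0.938] x [0.932 0.107 0.347] shift units [ 0.    -0.046  0.098]
turn deg [ 0.27 -0.28  0.  ] gap 15.836395248648952 F [-1.3  0.   2.3]
hough [(np.float32(319.51666), np.float32(186.01668), np.float32(13.333333)), (np.float32(320.68335), np.float32(189.18333), np.float32(7.7166667))]
dark [(np.float64(319.82764505119457), np.float64(184.31205915813425), np.float64(40.69444444444444)), (np.float64(320.5712385861093), np.float64(213.69102478444847), np.float64(291.02777777777777))]
```

```bash
python3 -m creep '[{"x":-0.005,"y":0,"z":0.1,"rx":0,"ry":0,"rz":0},{"x":0,"y":0,"z":0,"rx":0,"ry":0,"rz":0}]'; python3 m.py
```

```text
time: 11.9
position: [469.5, -248.5, 145.6]
tcp_rot: [-3.08, -0.173, -0.553]
ft_force: [-1.5, -0.5, 2.8]
finger_gap: 15.4
F tool [-0.98 -0.25 -2.87] depth rel. est. ring 15.84
t 12.2 p [ 469.5 -248.5  145.8] z [ 0.346  0.026 -0.938] x [0.932 0.107 0.347] shift units [-0.003 -0.052  0.005]
turn deg [ 0.29 -0.31 -0.  ] gap 15.823745423515657 F [-2.4  0.1  2. ]
hough [(np.float32(319.18335), np.float32(187.68333), np.float32(12.883334)), (np.float32(321.01666), np.float32(217.68335), np.float32(12.783333))]
dark [(np.float64(319.61460615545127), np.float64(184.30944183620238), np.float64(35.5)), (np.float64(320.44694897258137), np.float64(213.60544937855224), np.float64(296.5))]
```

```bash
python3 -m creep '[{"x":-0.03,"y":0,"z":0.07,"rx":0,"ry":0,"rz":0},{"x":0,"y":0,"z":0,"rx":0,"ry":0,"rz":0}]'; python3 m.py
```

```text
time: 12.4
position: [470.5, -249.8, 145.2]
tcp_rot: [-3.082, -0.174, -0.558]
ft_force: [-4.1, 0.5, 7.1]
finger_gap: 15.8
F tool [ -0.78  -0.43 -10.46] depth rel. est. ring 16.68
t 12.7 p [ 470.4 -249.6  145.2] z [ 0.349  0.024 -0.937] x [0.931 0.108 0.35 ] shift units [-0.022 -0.092 -0.025]
turn deg [ 0.43 -0.46 -0.  ] gap 15.4539551579838 F [-3.6 -0.1  9.7]
hough [(np.float32(318.85), np.float32(186.01668), np.float32(12.7))]
dark [(np.float64(318.65574614065184), np.float64(182.80268724985706), np.float64(32.388888888888886)), (np.float64(319.9808400526105), np.float64(213.2121118545205), np.float64(323.8333333333333))]
```

That's 10.5 N, so it's on the hard stop. I'll ease back slightly so the hold stays gentle.

```bash
python3 -m creep '[{"x":0,"y":0,"z":-0.01,"rx":0,"ry":0,"rz":0},{"x":0,"y":0,"z":0,"rx":0,"ry":0,"rz":0}]'; python3 m.py
```

```text
time: 12.9
position: [470.3, -249.7, 145.7]
tcp_rot: [-3.082, -0.174, -0.558]
ft_force: [-1.6, 0.2, 2.6]
finger_gap: 15.8
F tool [-0.97 -0.41 -3.74] depth rel. est. ring 16.24
t 13.2 p [ 470.3 -249.7  145.6] z [ 0.349  0.024 -0.937] x [0.931 0.108 0.35 ] shift units [-0.023 -0.095 -0.011]
turn deg [ 0.44 -0.46 -0.  ] gap 15.716385921709545 F [-3.2 -0.5  3.1]
hough [(np.float32(318.85), np.float32(185.68333), np.float32(12.933333)), (np.float32(314.85), np.float32(185.51668), np.float32(10.8))]
dark [(np.float64(318.5072741806555), np.float64(182.64849453770316), np.float64(34.75)), (np.float64(319.96715531691245), np.float64(213.16196198755645), np.float64(325.9166666666667))]
```

```bash
python3 -m creep '[{"x":0,"y":0,"z":0.01,"rx":0,"ry":0,"rz":0},{"x":0,"y":0,"z":0,"rx":0,"ry":0,"rz":0}]'; python3 m.py
python3 - <<'E'
from h import *
f=grab('wrist');g=grab('side');t=grab('top')
r=lambda im,x,y,w,h,s:cv2.resize(im[y:y+h,x:x+w],None,fx=s,fy=s,interpolation=cv2.INTER_CUBIC)
o=np.zeros((600,800,3),np.uint8)
o[:,:400]=r(f['frame'],270,140,100,150,4)
o[:300,400:]=r(g['frame'],240,150,240,180,1.667)[:300,:400]
o[300:,400:]=r(t['frame'],230,130,240,180,1.667)[:300,:400]
cv2.imwrite('pics/c8.png',o)
E
```

```text
time: 13.4
position: [470.5, -249.8, 145.5]
tcp_rot: [-3.082, -0.174, -0.558]
ft_force: [-3.2, 0.0, 5.5]
finger_gap: 15.4
F tool [-1.51 -0.22 -5.79] depth rel. est. ring 16.43
t 13.7 p [ 470.5 -249.8  145.5] z [ 0.349  0.024 -0.937] x [0.931 0.108 0.35 ] shift units [-0.025 -0.099 -0.016]
turn deg [ 0.45 -0.47 -0.  ] gap 15.642771332518373 F [-2.8  0.6  5.9]
hough [(np.float32(319.01666), np.float32(185.01668), np.float32(13.150001)), (np.float32(320.18335), np.float32(214.01666), np.float32(11.349999))]
dark [(np.float64(318.5333064949007), np.float64(182.51975308641974), np.float64(34.5)), (np.float64(319.85489863432014), np.float64(213.160663895722), np.float64(327.47222222222223))]
```

View pics/c8.png

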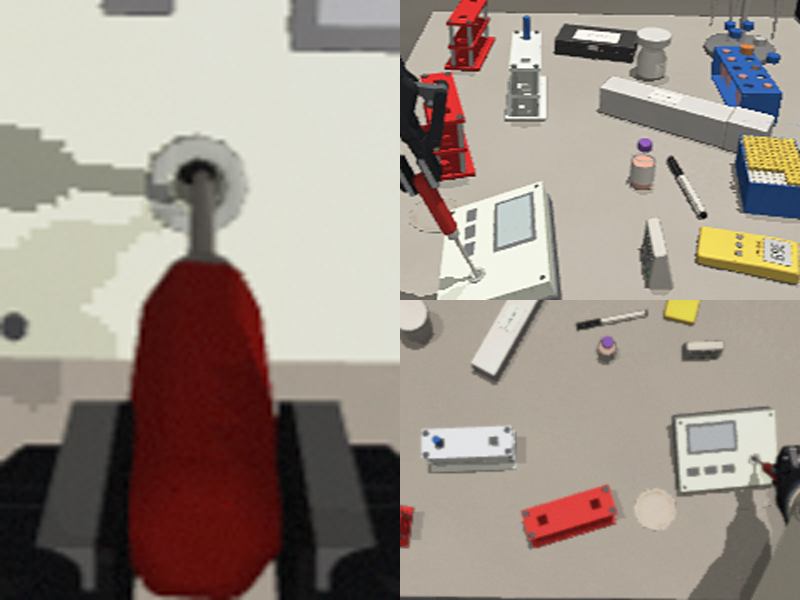

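The shaft enters the ring centrally at wrist crop (202,180). The marker is still standing, and the bottle and timer haven't moved. Axial force is about 6 N, above the 4 N that holds the button down. Handing in.

```bash
python3 -c "
from rig import env
print(env.job_done()); s=env.get_state(); print(s['time'],s['ft_force'],s['finger_gap'])"
```

```text
the job is handed in; nothing more can be done
None
the job is handed in; nothing more can be done
```

I took the small screwdriver out of the rack, reached its blade through the ringed aperture and pressed the reset button. I handed the job in at about 14 s, still gripping the screwdriver and holding the button down.

- **Button fully down:** I judged this from the force and the estimated blade depth, because the button's travel can't be read directly. The force rose slowly over the 6 mm of travel, then jumped to about 10.5 N, which is the hard stop. I eased back and held at about 6 N along the axis, with about 1.5 N sideways. The estimated blade depth was 16.4 mm; fully down is 16 mm below the face.
- **Alignment:** by the robot's readings the tool was about 0.65° off my estimate of the aperture's axis. The last picture shows the shaft going through the ring near its centre.
- **Other objects:** in the last picture the marker is still standing in the rack, and the bottle and timer look unmoved.
- **What went wrong or disagreed:** the first grip was about 6 mm off centre because small position errors added up, so I opened, recentred and gripped again. The finger gap read about 15.7 mm on the 18 mm handle in both grips. It held steady, and I saw no sign of slip. Automatic ring detection was off by a millimetre or so, so I lined up mainly from the enlarged pictures.

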